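# Dampen the dough roller at the misting stand

## Task

Pull the small wooden roller out of the narrow upright cup in which it leans and lay it down in the two V-notched posts of the misting stand, one thin handle in each notch with the thick part between the posts, and let go of it. Then damp it: push the spray bottle's nozzle cap all the way down and let it spring back up, leaving the roller lying in its notches. Leave the bowl, glue bottle and figure standing where they are.

Things in the scene. Friction and masses are not known exactly. Their poses are not given: they have to be found in the camera images.
- roller: light-wood dough roller, 220 mm long: thick middle 110 mm long, 22 mm in diameter; at each end a thin handle 55 mm long, 12 mm in diameter; same both ways round. Origin at its centre, z along its length. At the start it leans in the cup, 0.66 rad (38 degrees) from vertical, its upper end (+z) to the cup's +x, its centre about level with the cup's rim
- roller_end_a (a point): centre of the roller's end face at z = -110 mm (the lower end at the start)
- roller_end_b (a point): centre of the roller's end face at z = +110 mm (the upper end at the start)
- cup: narrow upright white cup, fixed to the table on a dark steel foot plate (130 x 80 x 6 mm): outside 94 mm (along its x) by 38 mm (y), walls 4 mm, inner floor 11 mm and rim 101 mm above the table. Origin at the table under its middle, z up, x along the long side of its mouth, towards which the roller leans
- stand: misting stand, fixed to the table: plywood board 200 mm (its x) by 250 mm (its y) by 12 mm. On its -y half stand the two notched aluminium posts of the roller rest, on its +y half a clamped white spray bottle (56 mm in diameter). Origin at the table under the board's middle, z up
- rest (a point): where the roller's centre belongs: roller along the stand's x, its axis 75 mm above the table. The posts stand 80 mm either side of this point along x, each 8 mm thick; their V notches (45-degree sides) open upwards 42 mm wide, tops about 13 mm above this point. Axes are the stand's. The bottle's axis is 160 mm to the +y side
- nozzle_top (a point): centre of the flat top of the spray bottle's round grey nozzle cap (32 mm in diameter, 18 mm high), 170 mm above the table when up; it moves down with the cap
- nozzle (a joint): travel of the sprung nozzle cap in m: 0 up, 0.010 fully down; it takes 2 N to start and 6 N to push fully down
- figure: bystander: small reddish-brown clay bird figure, 105 mm tall, on a round wooden foot 56 mm in diameter; origin under its foot
- bowl: bystander: white bowl, 130 mm across and 55 mm high; origin under its middle
- glue: bystander: white glue bottle with an orange cap, 56 mm in diameter, 130 mm high; origin under its middle
Mind the look-alikes: they are no part of the job. There is more than one size of the roller; the one meant has the size given above.

How it is judged (in metres and radians):
On the way, in this order (a step that is already met when the one before it is completed fails the run):
1. the roller is out of the cup: both its ends are above the rim (z of each of roller_end_a, roller_end_b in the frame of cup above 0.1 m), for 0.05 s.
2. the roller lies in the two notches of the rest and is let go (x of roller in the frame of rest between -0.02 and 0.02 m and y of roller in the frame of rest between -0.006 and 0.006 m and z of roller in the frame of rest between -0.006 and 0.006 m and angle between the z axis of roller and the x axis of stand, either way round below 0.1 rad and contact force between roller and the fingers below 0.1 N), for 0.2 s.
3. the nozzle cap is pushed fully down (8 mm or more) while the roller lies in the rest (all of step 2 and value of joint nozzle above 0.008 m), for 0.05 s.
At the end, for the whole second after the job is handed in: the roller lies at rest and released in the two notches: its centre within 20 mm lengthwise and 6 mm sideways and in height of the rest point, its length within 0.1 rad of the stand's x; the nozzle cap is up again (under 2 mm) (all of step 2 and linear speed of roller below 0.02 m/s and value of joint nozzle below 0.002 m); the robot touches nothing.
It fails at once if the figure is moved by more than 30 mm or tipped over (distance of figure from where it was at the start of the episode above 0.03 m or angle between figure's own z axis and vertical above 0.5 rad).
It fails at once if the bowl is moved by more than 30 mm or tipped over (distance of bowl from where it was at the start of the episode above 0.03 m or angle between bowl's own z axis and vertical above 0.5 rad).
It fails at once if the glue is moved by more than 30 mm or tipped over (distance of glue from where it was at the start of the episode above 0.03 m or angle between glue's own z axis and vertical above 0.5 rad).
It also fails if it takes over 51 s, if anything falls off the work surface, if the arm or the gripper's body presses on something with over 40 N, if the wrist force passes 120 N, or if a joint passes its speed limit or range.

## Robot

A 6-joint arm with a two-finger parallel gripper is mounted at the origin on the work surface. World frame = base frame: x ahead of the robot, y to its left, z up, the work surface at z = 0. Lengths are in mm, angles in rad, forces in N, time in s.
With the tool pointing down it reaches from about 300 to 775 mm from the base axis. Payload 14.6 kg.
Tool frame: the origin (TCP) lies at the very end of the fingers, on their centre line; the grasp point (between the pads) lies 19 mm behind it (arm.tcp_to_grasp is the distance from the TCP to the grasp point, in mm); z points along the fingers, y is the line along which they close (so a half turn about z gives the same grasp; the last joint's range is limited). The gripper opens to 94 mm and grips with 3 to 60 N. Pads are 16 mm wide; open, the fingers measure 119 mm over their backs; the gripper's body (75 mm by 177 mm) begins 78 mm behind the grasp point.
Start: joints at [-1.38, 0.3, 1.521, -0, 1.321, -0.067], TCP at [140.218, -531.816, 205.446] pointing down, gripper open.
Joint ranges: [-3.03, 3.03], [-0.79, 2.21], [0.23, 2.52], [-1.04, 4.18], [0, 3.07], [-2.55, 2.55]. Speed limits (rad/s): [2.22, 2.22, 2.57, 3.14, 3.14, 3.14].

## Interface

Orientations are given as a unit quaternion [w, x, y, z].
In Python, from cell import readout, viewer, arm gives the robot as it stands.
- The arm moves only by the tool carry_out, never from a script. Its argument "motion" is text: rows parted by semicolons, each of 7 numbers parted by spaces: the opening, from 0 (shut) to 1 (fully open), then the shift along the tool's x, y, z each as a share of 0.3 m, from -1 to 1, then the turn, a rotation vector about the tool's x, y, z each as a share of pi rad, from -1 to 1. In form: claw tx ty tz rx ry rz; .... A call has exactly 8 rows; each row shifts and turns the commanded pose from where the row before left it, along the tool's axes as they then stand; what a row does not reach is not made up. A row lasts 1/10 s, in which the tool goes at most 50 mm and 8.59 degrees, less where a joint would pass 70% of its speed; a pose out of reach is approached as far as the arm can. A call with a number of a shift or a turn outside -1 to 1 is refused whole. A call with a gripper value outside its range is refused whole. The fingers move at their own pace and stop on an object; "newtons" is the grip in N (left out, the last holds). Time passes only in rows, so rows that do not move let the fingers close, or fill a call up. It gives the time, the measured TCP pose, the force, the opening and the grip force at its end, in the units of the state.
- readout.sense(): the state, without advancing time (a new reading comes with each control period).
- viewer.capture(name): name is "scene" or "top" or "wrist"; returns the picture (400x640x3 uint8, red, green, blue); there is no depth.
- viewer.get_calibration(name): a dict with "mtx" (3x3 intrinsics, pixels), "k1" (the pictures are not rectified: a ray, as slopes to the right and down, at radius r is drawn at 1 + k1 r^2 times it, then the intrinsics apply), "position" and "rotation" of the camera in the world. Camera axes: x right, y up, looking along -z (the intrinsics and any distortion apply to the point x, -y, -z); pixel columns grow to the right and rows downward; lengths in mm; the calibration is good to about 2 mm. A picture is of the moment at which its call begins: read the wrist's pose just before it. get_calibration takes no time and is no camera call; for the wrist camera it gives the pose at the moment of the call.
- arm.sign_off(): hands the job in; it is judged then, once.
The state is a dict: "time": time; "joint_pos": joint angles; "joint_velocities": joint speeds; "joint_efforts": joint torques, N m; "ee_pos": TCP position; "tcp_rot": TCP orientation; "contact_force": force on the tool from outside, world axes, zero at the start; "moment": the same for the moment, N m; "opening": finger opening in mm; "finger_force": force on a finger pad.
Only numpy, scipy, OpenCV 4.12 (cv2) and the standard library are available. Lean on these libraries where they do the work, as an engineer would, in place of code of your own. Each camera call takes 0.05 s, during which the arm holds its last target. There are 200 camera calls.

## Working session

There is one attempt and no reset: what is moved stays moved. The work goes in short steps, Python scripts to look and compute and a tool call to move; the robot and the scene stay as the last step left them, time stands still between calls to the robot, and variables do not carry over. Pictures are saved under pics/ and viewed, at most 11 in all, crops included, and the job is handed in when it is done.

Besides the shell and the picture viewer there is one more tool, called after "Request:" as name(argument=value, ...), one argument or row to a line, values as JSON. carry_out: Moves the arm, as the interface text tells. Shift numbers are shares of 0.3 m and turn numbers shares of pi rad, none past 1 either way. Its arguments: {"type":"object","properties":{"motion":{"type":"string"},"newtons":{"type":"number"}},"required":["motion"]}

```bash
ls; mkdir -p pics; python3 - <<'E'
from cell import readout, viewer, arm
import cv2,numpy as np
s=readout.sense();print(s)
for n in ("scene","top"):
    im=viewer.capture(n);np.save(f"pics/{n}.npy",im);cv2.imwrite(f"pics/{n}.png",im[:,:,::-1]);print(n,viewer.get_calibration(n))
E
```

```text
pics
{'time': 0.0, 'joint_pos': array([-1.37963991e+00,  3.00468511e-01,  1.52161833e+00, -4.24452531e-07,
        1.32069683e+00, -6.65862922e-02]), 'joint_velocities': array([ 1.13020829e-03,  4.67632997e-04,  2.40946703e-06, -9.58139259e-04,
        9.61243470e-05,  2.60775032e-04]), 'joint_efforts': array([ 1.14683928e-03, -5.31800795e+01, -3.52740633e+01,  7.08815921e-02,
        2.44557374e-02, -1.05990912e-04]), 'ee_pos': array([ 140.14558126, -531.55766513,  204.87199794]), 'tcp_rot': array([-5.94340938e-04,  9.91707391e-01,  1.28514968e-01, -3.72724984e-05]), 'contact_force': array([ 0.13383917, -0.94338795, -0.62651466]), 'moment': array([-0.00317188,  0.04207642, -0.0179242 ]), 'finger_force': 0.0, 'opening': 93.87772883089144}
scene {'mtx': array([[519.37128308,   0.        , 324.18599107],
       [  0.        , 519.37128308, 197.19694255],
       [  0.        ,   0.        ,   1.        ]]), 'k1': -0.007972237520147026, 'position': array([1237.45152182,  650.16974502,  994.25081716]), 'rotation': array([0.34787257, 0.14313323, 0.3784325 , 0.84574606])}
top {'mtx': array([[415.3469245 ,   0.        , 315.98619812],
       [  0.        , 415.3469245 , 204.22354036],
       [  0.        ,   0.        ,   1.        ]]), 'k1': 0.005633144406340833, 'position': array([ 405.27154839,  -45.83414423, 1152.95154908]), 'rotation': array([ 0.7089931 ,  0.06257346, -0.06810725, -0.69912427])}
```

View pics/top.png

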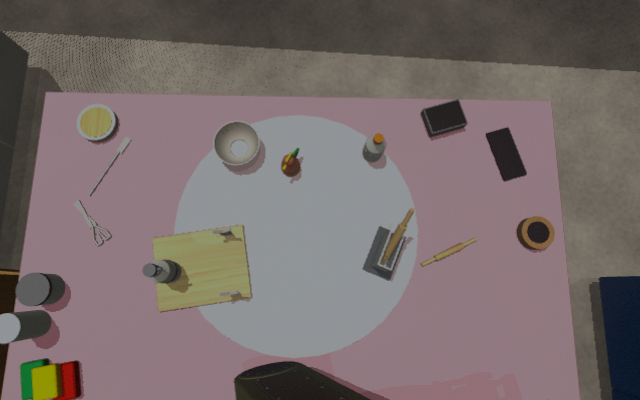

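View pics/scene.png

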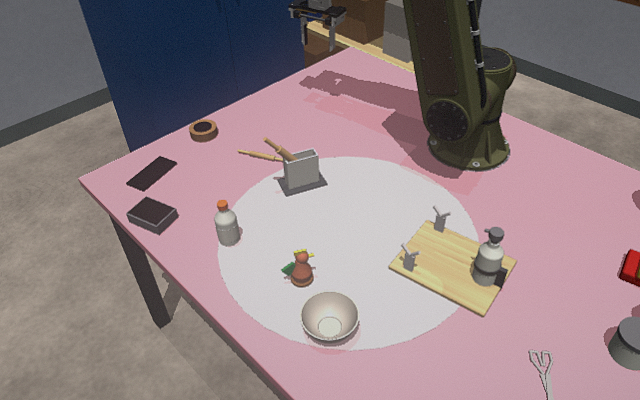

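The top view shows two rollers: one leaning in the cup at (397,237), one lying on the table at (449,251). The leaning one fits the task, and I'll confirm it in a crop. The stand board has corners at about (152,238), (243,226), (250,298), (160,310). The bottle is on its left (world +y) and the posts are at (223,231) and (230,295).

```bash
cat > h.py <<'E'
import numpy as np,cv2
from scipy.spatial.transform import Rotation as R
from cell import readout,viewer,arm
def rot(q): return R.from_quat(np.roll(q,-1))
def ray(cal,uv):
    uv=np.atleast_2d(np.float64(uv));m=cal['mtx']
    d=(uv-m[:2,2])/m[0,0]; s=d.copy()
    for _ in range(5): s=d/(1+cal['k1']*(s**2).sum(1,keepdims=True))
    return np.float64(cal['position']),rot(cal['rotation']).apply(np.c_[s[:,0],-s[:,1],-np.ones(len(s))])
def onz(cal,uv,z):
    p,d=ray(cal,uv); return p+d*((z-p[2])/d[:,2])[:,None]
def proj(cal,X):
    c=rot(cal['rotation']).inv().apply(np.atleast_2d(X)-cal['position']); s=np.c_[c[:,0],-c[:,1]]/-c[:,2:]
    s=s*(1+cal['k1']*(s**2).sum(1,keepdims=True)); return s*cal['mtx'][0,0]+cal['mtx'][:2,2]
def tri(c1,u1,c2,u2):
    p,d=ray(c1,u1);q,e=ray(c2,u2);d=d[0]/np.linalg.norm(d[0]);e=e[0]/np.linalg.norm(e[0])
    t=np.linalg.lstsq(np.c_[d,-e],q-p,rcond=None)[0];a=p+t[0]*d;b=q+t[1]*e
    return (a+b)/2,np.linalg.norm(a-b)
E
python3 - <<'E'
from h import *
t=np.load("pics/top.npy");s=np.load("pics/scene.npy")
a=cv2.resize(t[195:295,350:490],None,fx=5.5,fy=5.5,interpolation=cv2.INTER_CUBIC)[:, :770]
cv2.imwrite("pics/c1.png",a[:,:,::-1])
b=cv2.resize(s[130:200,230:340],None,fx=5,fy=5,interpolation=cv2.INTER_CUBIC)
c=cv2.resize(s[195:315,380:525],None,fx=5,fy=5,interpolation=cv2.INTER_CUBIC)
cv2.imwrite("pics/c2.png",b[:,:,::-1]);cv2.imwrite("pics/c3.png",c[:,:,::-1])
hsv=cv2.cvtColor(t,cv2.COLOR_RGB2HSV)
for n,(x,y) in dict(board=(200,280),roller=(397,240),rol2=(450,251),table=(450,300),white=(300,220)).items(): print(n,hsv[y,x])
m=cv2.inRange(hsv,(12,60,60),(32,255,255))
n,l,st,ce=cv2.connectedComponentsWithStats(m)
for i in range(1,n):
    if st[i,4]>60:
        k=np.argwhere(l==i)[:,::-1].astype(np.float32); print(st[i],ce[i],cv2.minAreaRect(k))
E
```

```text
board [ 32  80 147]
roller [ 18 113 115]
rol2 [ 23 109 145]
table [170  44 146]
white [105  13 152]
[ 80 107  32  30 727] [ 95.40577717 121.54607978] ((95.50001525878906, 121.50001525878906), (28.284271240234375, 31.11269760131836), 45.0)
[373 133  11  10  82] [378.04878049 137.74390244] ((378.0, 137.5), (9.0, 10.0), 90.0)
[381 208  33  57 405] [396.15061728 236.8617284 ] ((396.58465576171875, 235.97694396972656), (8.682430267333984, 63.13367462158203), 29.74488067626953)
[518 216  37  33 525] [536.42285714 232.14857143] ((537.24658203125, 232.15753173828125), (33.23968505859375, 32.4203987121582), 69.44395446777344)
[ 153  225   99   87 5519] [203.18101105 269.3669143 ] ((200.41998291015625, 267.9399719238281), (74.10478973388672, 95.88368225097656), 81.8698959350586)
[421 238  56  28 281] [448.47330961 251.44483986] ((448.45465087890625, 251.40370178222656), (5.801484107971191, 60.40995788574219), 64.79887390136719)
[  0 271  19   4  67] [  8.58208955 272.6119403 ] ((9.0, 272.5), (3.0, 18.0), 90.0)
[ 32 363  28  37 835] [ 45.2251497  382.07664671] ((45.023345947265625, 381.37353515625), (35.430870056152344, 26.198881149291992), 86.42366790771484)
```

View pics/c1.png

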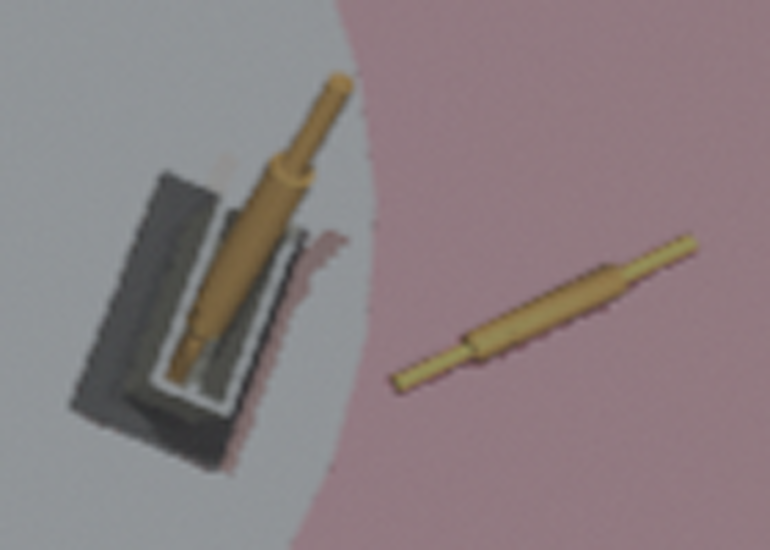

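View pics/c3.png

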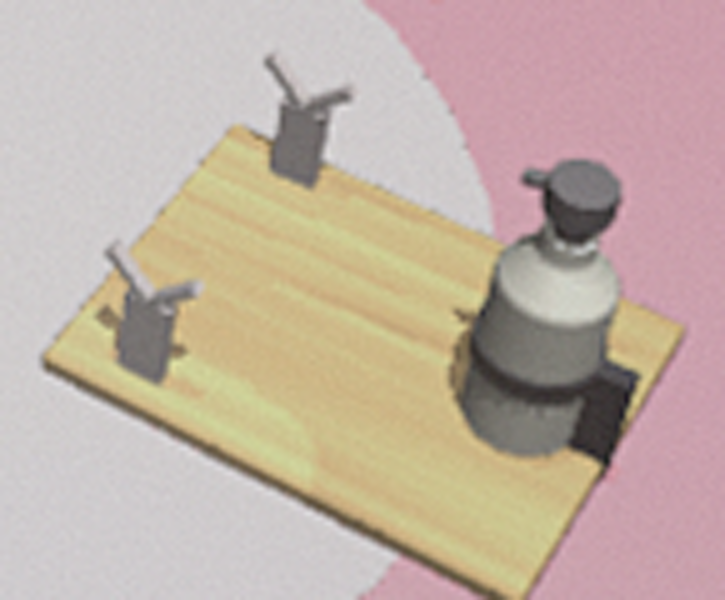

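The leaning roller at (397,237) is the right one: its upper end is at about (412,210) and it is about 9 px thick. The lying one at (449,251) is only about 6 px thick and 60 px long (~165 mm), so it is the smaller look-alike. Crop 3 shows both V posts and the nozzle cap, whose top centre is at about (496.6,231.6) in the scene image.

```bash
python3 - <<'E'
from h import *
T=viewer.get_calibration("top");S=viewer.get_calibration("scene")
np.set_printoptions(precision=1,suppress=True)
t=np.load("pics/top.npy")
f=lambda a,k,o:(np.float64(a)+.5)/k-.5+np.float64(o)
c1=lambda a:f(a,5.5,(350,195)); c3=lambda a:f(a,5,(380,195))
print("top board",onz(T,[(152,238),(243,226),(250.5,298),(160,310)],12))
print("scene board",onz(S,c3([(522,598),(42,362),(237,125),(686,328)]),12))
fp=onz(T,c1([(165,172),(72,408),(222,472)]),6);print("foot",fp,"origin",(fp[0]+fp[2])/2)
d=fp[0]-fp[1];print("yaw",np.arctan2(d[1],d[0]))
print("rim",onz(T,c1([(222,188),(150,383),(232,418),(307,228)]),101))
eb=tri(T,c1([342,82]),S,(266.5,141.5));print("endB",eb)
print("nozzle top",onz(S,c3([583,183]),170),onz(T,[(153,270)],170))
print("posts scene tops z88",onz(S,c3([(270,57),(350,92),(113,246),(197,287)]),88))
E
```

```text
top board [[518.1 394.8  12. ]
 [554.7 147.4  12. ]
 [361.  118.5  12. ]
 [327.  357.1  12. ]]
scene board [[519.9 395.3  12. ]
 [566.7 153.7  12. ]
 [368.9 120.4  12. ]
 [327.9 363.8  12. ]]
foot [[ 561.4 -231.4    6. ]
 [ 442.5 -183.4    6. ]
 [ 412.3 -257.4    6. ]] origin [ 486.8 -244.4    6. ]
yaw -0.38426484404923006
rim [[ 541.3 -242.4  101. ]
 [ 451.2 -207.7  101. ]
 [ 436.  -244.9  101. ]
 [ 523.3 -281.4  101. ]]
endB (array([ 577. , -279.6,  175. ]), np.float64(5.688442155406475))
nozzle top [[431.9 334.7 170. ]] [[427.9 325.  170. ]]
posts scene tops z88 [[385.4 143.3  88. ]
 [378.1 187.   88. ]
 [541.4 169.6  88. ]
 [534.  213.6  88. ]]
```

View pics/c2.png

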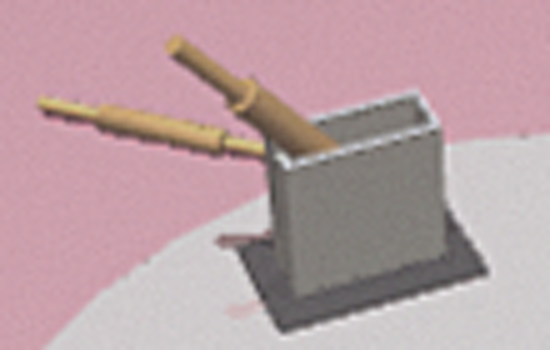

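```bash
python3 - <<'E'
from h import *
T=viewer.get_calibration("top");S=viewer.get_calibration("scene")
np.set_printoptions(precision=1,suppress=True)
f=lambda a,k,o:(np.float64(a)+.5)/k-.5+np.float64(o)
c1=lambda a:f(a,5.5,(350,195)); c2=lambda a:f(a,5,(230,130))
B,e=tri(T,c1([342,82]),S,c2([177,47]));print(B,e)
Sh,e=tri(T,c1([291,168]),S,c2([243,94]));print("shoulder",Sh,e,np.linalg.norm(B-Sh))
for yaw in(-.38,):
    ax=np.array([np.sin(.66)*np.cos(yaw),np.sin(.66)*np.sin(yaw),np.cos(.66)])
    c=B-110*ax;c2_=Sh-55*ax;print("centre",c,c2_,"ax",ax)
    for cc in (c,np.array([488,-244,101.])+0*ax):
        X=cc+np.outer([-110,55,110],ax);print((proj(T,X)-(350,195))*5.5,(proj(S,X)-(230,130))*5)
E
```

```text
[ 577.5 -279.9  182.5] 0.25894779656821854
shoulder [ 546.1 -266.5  141.2] 1.4277708439240155 53.65854960933852
centre [ 514.9 -254.9   95.6] [ 514.8 -254.    97.7] ax [ 0.6 -0.2  0.8]
[[163.8 387. ]
 [290.8 165. ]
 [339.5  80. ]] [[421.3 229.5]
 [241.4  94.8]
 [174.8  44.9]]
[[144.3 441.6]
 [270.5 223.2]
 [319.  139.5]] [[466.6 210. ]
 [290.8  74. ]
 [225.7  23.7]]
```

```bash
cat >> h.py <<'E'
def toolR(psi,a=0.):  # tool x at heading psi, z down, then tilted a about tool y
    u=np.array([np.cos(psi),np.sin(psi),0]);z=np.array([0,0,-1.]);
    return R.from_matrix(np.c_[u,np.cross(z,u),z])*R.from_rotvec([0,a,0])
def plan(P,Rt,n,P0=None,R0=None):
    s=readout.sense();P0=s['ee_pos'] if P0 is None else P0;R0=rot(s['tcp_rot']) if R0 is None else R0
    w=(R0.inv()*Rt).as_rotvec();print("dist",np.linalg.norm(P-P0),"rot",np.linalg.norm(w),w)
    for i in range(n):
        Rc=R0*R.from_rotvec(w*i/n)
        print(*np.round(np.r_[Rc.inv().apply((P-P0)/n)/300,w/n/np.pi],4))
G=np.array([535,-262.5,124.7]);PSI=-0.39
E
python3 - <<'E'
from h import *
Rt=toolR(PSI,.5);z=Rt.as_matrix()[:,2]
print(z,G+19*z);plan(G+19*z-110*z,Rt,16)
E
```

```text
[ 0.44342502 -0.18227204 -0.87758256] [ 543.42507546 -265.96316868  108.02593132]
dist 455.237915066901 rot 0.8131178188346597 [-0.16290454  0.48255136  0.63385084]
0.0866 -0.0387 0.0001 -0.0032 0.0096 0.0126
0.0849 -0.0421 0.0023 -0.0032 0.0096 0.0126
0.0831 -0.0455 0.0044 -0.0032 0.0096 0.0126
0.0811 -0.0488 0.0064 -0.0032 0.0096 0.0126
0.0789 -0.052 0.0083 -0.0032 0.0096 0.0126
0.0765 -0.0552 0.0101 -0.0032 0.0096 0.0126
0.0739 -0.0583 0.0118 -0.0032 0.0096 0.0126
0.0711 -0.0613 0.0133 -0.0032 0.0096 0.0126
0.0682 -0.0642 0.0148 -0.0032 0.0096 0.0126
0.0651 -0.067 0.0161 -0.0032 0.0096 0.0126
0.0619 -0.0697 0.0174 -0.0032 0.0096 0.0126
0.0586 -0.0723 0.0185 -0.0032 0.0096 0.0126
0.0551 -0.0747 0.0194 -0.0032 0.0096 0.0126
0.0515 -0.077 0.0203 -0.0032 0.0096 0.0126
0.0478 -0.0792 0.021 -0.0032 0.0096 0.0126
0.044 -0.0812 0.0215 -0.0032 0.0096 0.0126
```

Request:
carry_out(
  motion="1 0.087 -0.039 0 -0.003 0.01 0.013;1 0.085 -0.042 0.002 -0.003 0.01 0.013;1 0.083 -0.046 0.004 -0.003 0.01 0.013;1 0.081 -0.049 0.006 -0.003 0.01 0.013;1 0.079 -0.052 0.008 -0.003 0.01 0.013;1 0.077 -0.055 0.01 -0.003 0.01 0.013;1 0.074 -0.058 0.012 -0.003 0.01 0.013;1 0.071 -0.061 0.013 -0.003 0.01 0.013",
)

```text
time: 0.9
ee_pos: [318.9, -388.7, 206.7]
tcp_rot: [0.021, 0.991, -0.036, 0.129]
contact_force: [0.6, 0.2, 0.5]
opening: 94.0
finger_force: 0.0
```

Request:
carry_out(
  motion="1 0.068 -0.064 0.015 -0.003 0.01 0.013;1 0.065 -0.067 0.016 -0.003 0.01 0.013;1 0.062 -0.07 0.017 -0.003 0.01 0.013;1 0.059 -0.072 0.018 -0.003 0.01 0.013;1 0.055 -0.075 0.019 -0.003 0.01 0.013;1 0.05 -0.077 0.02 -0.003 0.01 0.013;1 0.048 -0.079 0.021 -0.003 0.01 0.013;1 0.044 -0.081 0.021 -0.003 0.01 0.013",
)

```text
time: 1.7
ee_pos: [497.2, -248.0, 211.1]
tcp_rot: [0.041, 0.946, -0.198, 0.252]
contact_force: [0.4, -0.8, -0.1]
opening: 93.9
finger_force: 0.0
```

```bash
python3 - <<'E'
from h import *
np.set_printoptions(precision=3,suppress=True)
W=viewer.get_calibration("wrist");im=viewer.capture("wrist");np.save("pics/w1.npy",im);cv2.imwrite("pics/w1.png",im[:,:,::-1])
s=readout.sense();print(s['ee_pos'],s['joint_pos'],W)
ax=np.array([.569,-.227,.79]);C=np.array([515,-254.5,97])
print(proj(W,C+np.outer([0,35,55,110],ax)))
Rt=toolR(PSI,.5);z=Rt.as_matrix()[:,2];plan(G+19*z,Rt,4)
E
```

```text
[ 498.975 -246.003  210.943] [-0.574  0.044  1.895  0.158  0.701  1.317] {'mtx': array([[312.731,   0.   , 316.725],
       [  0.   , 312.731, 198.261],
       [  0.   ,   0.   ,   1.   ]]), 'k1': -0.04184828577877548, 'position': array([ 474.65 , -242.61 ,  404.037]), 'rotation': array([-0.544, -0.079,  0.1  ,  0.829])}
[[318.644 235.848]
 [317.464 208.413]
 [316.706 190.806]
 [314.23  133.301]]
dist 113.86923817584687 rot 0.03474238491530968 [-0.012 -0.018 -0.027]
-0.0071 0.0026 0.0946 -0.0009 -0.0014 -0.0022
-0.0067 0.0023 0.0946 -0.0009 -0.0014 -0.0022
-0.0063 0.0019 0.0947 -0.0009 -0.0014 -0.0022
-0.0059 0.0016 0.0947 -0.0009 -0.0014 -0.0022
```

View pics/w1.png

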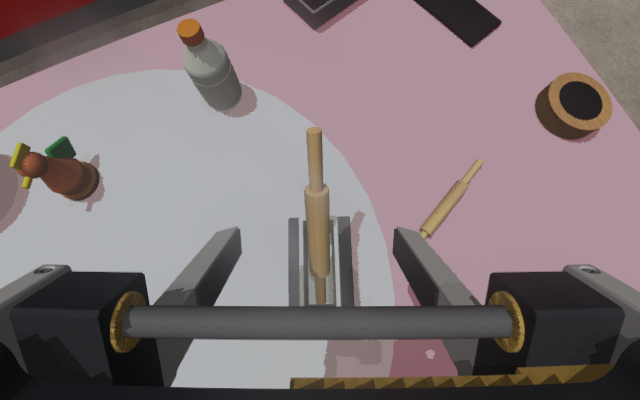

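The wrist view shows the roller running from its upper end at (314,132) to its shoulder at (317,187), within 4 px of my prediction. It lies centred between the open fingers, so I'm going in.

Request:
carry_out(
  motion="1 -0.007 0.003 0.095 -0.001 -0.001 -0.002;1 -0.007 0.002 0.095 -0.001 -0.001 -0.002;1 -0.006 0.002 0.095 -0.001 -0.001 -0.002;1 -0.006 0.002 0.095 -0.001 -0.001 -0.002;1 0 0 0 0 0 0;0 0 0 0 0 0 0;0 0 0 0 0 0 0;0 0 0 0 0 0 0",
  newtons=40,
)

```text
time: 2.55
ee_pos: [541.1, -269.4, 109.5]
tcp_rot: [0.049, 0.95, -0.187, 0.245]
contact_force: [-0.4, 0.0, -0.2]
opening: 73.1
finger_force: 0.0
```

Request:
carry_out(
  motion="0 0 0 0 0 0 0;0 0 0 0 0 0 0;0 0 0 0 0 0 0;0 0 0 0 0 0 0;0 0 0 0 0 0 0;0 0 0 0 0 0 0;0 0 0 0 0 0 0;0 0 0 0 0 0 0",
)

```text
time: 3.35
ee_pos: [541.0, -269.2, 107.9]
tcp_rot: [0.049, 0.95, -0.187, 0.244]
contact_force: [-0.5, -0.8, -0.3]
opening: 21.1
finger_force: 39.9
```

Request:
carry_out(
  motion="0 0.016 0 -0.029 0 0 0;0 0.032 0 -0.0585 0 0 0;0 0.032 0 -0.0585 0 0 0;0 0.032 0 -0.0585 0 0 0;0 0.032 0 -0.0585 0 0 0;0 0.032 0 -0.0585 0 0 0;0 0.032 0 -0.0585 0 0 0;0 0.032 0 -0.0585 0 0 0",
)

```text
time: 4.15
ee_pos: [540.6, -268.7, 259.4]
tcp_rot: [0.049, 0.95, -0.187, 0.244]
contact_force: [-0.2, -1.3, 0.1]
opening: 21.1
finger_force: 39.9
```

```bash
python3 - <<'E'
from h import *
np.set_printoptions(precision=1,suppress=True)
s=readout.sense();print(s['ee_pos'],s['opening'],s['finger_force'])
ims=[]
for n,(y,x) in (("top",(150,330)),("scene",(70,200))):
    W=viewer.get_calibration(n);im=viewer.capture(n)
    ims.append(cv2.resize(im[y:y+150,x:x+150],None,fx=2.6,fy=2.6,interpolation=cv2.INTER_CUBIC))
W=viewer.get_calibration("wrist");im=viewer.capture("wrist");np.save("pics/w2.npy",im)
g=rot(s['tcp_rot']);gp=s['ee_pos']-19*g.as_matrix()[:,2]
ax=g.apply([np.cos(.41),0,-np.sin(.41)]);print(gp,ax,proj(W,gp+np.outer([-145,0,20,75],ax)))
cv2.imwrite("pics/m1.png",np.hstack(ims)[:,:,::-1]);cv2.imwrite("pics/w2.png",im[:,:,::-1])
E
```

```text
[ 540.6 -268.7  259.4] 21.071392579323465 39.895779490470886
[ 532.2 -265.2  276.1] [ 0.6 -0.2  0.8] [[317.  369. ]
 [317.1 256.5]
 [317.1 230.9]
 [317.2 135.1]]
```

View pics/w2.png

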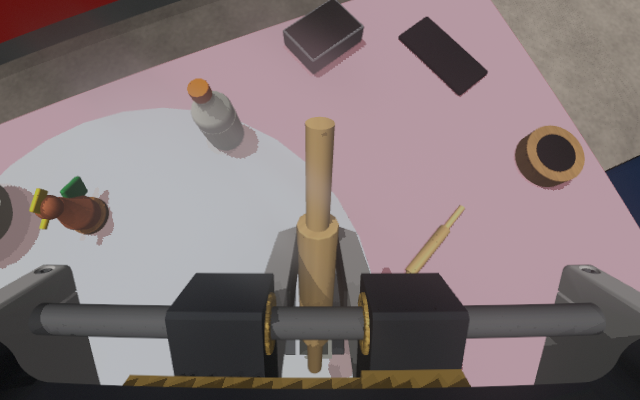

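The wrist view shows the roller held and clear of the cup: end b at (320,125), shoulder at (318,220), lower end at about (315,370). I'll cast those rays onto the grasp mid-plane to get the roller's position and angle in the hand.

```bash
python3 - <<'E'
from h import *
np.set_printoptions(precision=3,suppress=True)
s=readout.sense();Rt=rot(s['tcp_rot']);W=viewer.get_calibration("wrist")
p,d=ray(W,[(320,125),(318,220),(315.5,369)])
p=Rt.inv().apply(p-s['ee_pos']);d=Rt.inv().apply(d)
# y ~ 0 plane is nearly edge-on: instead intersect with line plane given by in-hand pitch th
print(p,d)
for th in (.36,.41,.46):
    n=np.array([np.sin(th),0,np.cos(th)]);q0=np.array([0,0,-19.])
    X=p+d*(((q0-p)@n)/(d@n))[:,None];print(th,X,(X-q0)@np.array([np.cos(th),0,-np.sin(th)]))
E
```

```text
[  75.356   -0.228 -179.112] [[-0.031  0.01   1.027]
 [-0.325  0.004  0.948]
 [-0.792 -0.005  0.823]]
0.36 [[  71.292    1.086  -45.834]
 [  23.448    0.342  -27.826]
 [-123.484   -1.402   27.48 ]] [  76.175   25.054 -131.942]
0.41 [[  71.42     1.045  -50.041]
 [  23.999    0.336  -29.431]
 [-135.382   -1.473   39.841]] [  77.874   26.167 -147.616]
0.46 [[  71.555    1.001  -54.452]
 [  24.602    0.329  -31.189]
 [-150.53    -1.562   55.58 ]] [  79.855   27.456 -167.993]
```

```bash
cat >> h.py <<'E'
YS=.17;rest=np.array([459.5,178,75]);xs=np.array([np.cos(YS),np.sin(YS),0])
RL=toolR(YS,-.395);L=rest+33*xs+19*RL.as_matrix()[:,2]
E
python3 - <<'E'
from h import *
print(L);plan(L+[0,0,90],RL,16)
E
```

```text
[484.81833662 182.34606521  57.46306528]
dist 468.21702747198987 rot 1.048504402774344 [ 0.03417176 -0.87461071 -0.57727799]
-0.0519 -0.0826 -0.0023 0.0007 -0.0174 -0.0115
-0.0489 -0.0844 0.0006 0.0007 -0.0174 -0.0115
-0.0457 -0.0861 0.0034 0.0007 -0.0174 -0.0115
-0.0423 -0.0877 0.006 0.0007 -0.0174 -0.0115
-0.0387 -0.0891 0.0084 0.0007 -0.0174 -0.0115
-0.035 -0.0904 0.0106 0.0007 -0.0174 -0.0115
-0.0311 -0.0916 0.0126 0.0007 -0.0174 -0.0115
-0.027 -0.0926 0.0144 0.0007 -0.0174 -0.0115
-0.0228 -0.0935 0.0159 0.0007 -0.0174 -0.0115
-0.0185 -0.0942 0.0173 0.0007 -0.0174 -0.0115
-0.0141 -0.0948 0.0184 0.0007 -0.0174 -0.0115
-0.0097 -0.0951 0.0192 0.0007 -0.0174 -0.0115
-0.0052 -0.0954 0.0198 0.0007 -0.0174 -0.0115
-0.0006 -0.0954 0.0202 0.0007 -0.0174 -0.0115
0.0039 -0.0953 0.0203 0.0007 -0.0174 -0.0115
0.0085 -0.0951 0.0202 0.0007 -0.0174 -0.0115
```

Request:
carry_out(
  motion="0 -0.052 -0.083 -0.002 0.001 -0.0174 -0.0115;0 -0.049 -0.084 0.001 0.001 -0.0174 -0.0115;0 -0.046 -0.086 0.003 0.001 -0.0174 -0.0115;0 -0.042 -0.088 0.006 0.001 -0.0174 -0.0115;0 -0.039 -0.089 0.008 0.001 -0.0174 -0.0115;0 -0.035 -0.09 0.011 0.001 -0.0174 -0.0115;0 -0.031 -0.092 0.013 0.001 -0.0174 -0.0115;0 -0.027 -0.093 0.014 0.001 -0.0174 -0.0115",
)

```text
time: 5.1
ee_pos: [511.6, -41.7, 201.4]
tcp_rot: [0.03, 0.998, -0.052, 0.023]
contact_force: [-0.1, -1.0, -0.2]
opening: 21.3
finger_force: 39.9
```

Request:
carry_out(
  motion="0 -0.023 -0.093 0.016 0.001 -0.0174 -0.0115;0 -0.018 -0.094 0.017 0.001 -0.0174 -0.0115;0 -0.014 -0.095 0.018 0.001 -0.0174 -0.0115;0 -0.01 -0.095 0.019 0.001 -0.0174 -0.0115;0 -0.005 -0.095 0.02 0.001 -0.0174 -0.0115;0 0 -0.095 0.02 0 -0.0174 -0.0115;0 0.004 -0.095 0.02 0 -0.0174 -0.0115;0 0.008 -0.095 0.02 0 -0.0174 -0.0115",
)

```text
time: 5.9
ee_pos: [483.1, 183.7, 148.5]
tcp_rot: [0.014, 0.977, 0.087, -0.197]
contact_force: [0.0, 0.1, -0.5]
opening: 21.0
finger_force: 39.9
```

```bash
python3 - <<'E'
from h import *
np.set_printoptions(precision=3,suppress=True)
S=viewer.get_calibration("scene");im=viewer.capture("scene");np.save("pics/s3.npy",im)
s=readout.sense();print(s['time'],s['ee_pos'],s['joint_pos'])
cv2.imwrite("pics/s3.png",cv2.resize(im[140:320,350:550],None,fx=3.3,fy=3.3,interpolation=cv2.INTER_CUBIC)[:,:,::-1])
g=rot(s['tcp_rot']);gp=s['ee_pos']-19*g.as_matrix()[:,2];ax=g.apply([np.cos(.395),0,-np.sin(.395)])
print("axis",ax,"centre",gp-33*ax)
print("pred crop px ends/shoulders",(proj(S,gp+np.outer([-143,-88,22,77],ax))-(350,140))*3.3)
plan(L+[0,0,12],RL,8)
E
```

```text
5.95 [482.027 186.946 146.762] [0.275 0.528 1.393 0.046 1.621 1.657]
axis [ 0.984  0.179 -0.008] centre [456.914 182.207 164.492]
pred crop px ends/shoulders [[339.595 130.105]
 [306.577 171.374]
 [235.034 260.769]
 [196.199 309.28 ]]
dist 77.48620912428875 rot 0.015666004348853648 [-0.005  0.008  0.013]
0.0133 0.0024 0.0293 -0.0002 0.0003 0.0005
0.0133 0.0024 0.0293 -0.0002 0.0003 0.0005
0.0133 0.0023 0.0293 -0.0002 0.0003 0.0005
0.0133 0.0023 0.0293 -0.0002 0.0003 0.0005
0.0133 0.0022 0.0294 -0.0002 0.0003 0.0005
0.0132 0.0022 0.0294 -0.0002 0.0003 0.0005
0.0132 0.0022 0.0294 -0.0002 0.0003 0.0005
0.0132 0.0021 0.0294 -0.0002 0.0003 0.0005
```

View pics/s3.png

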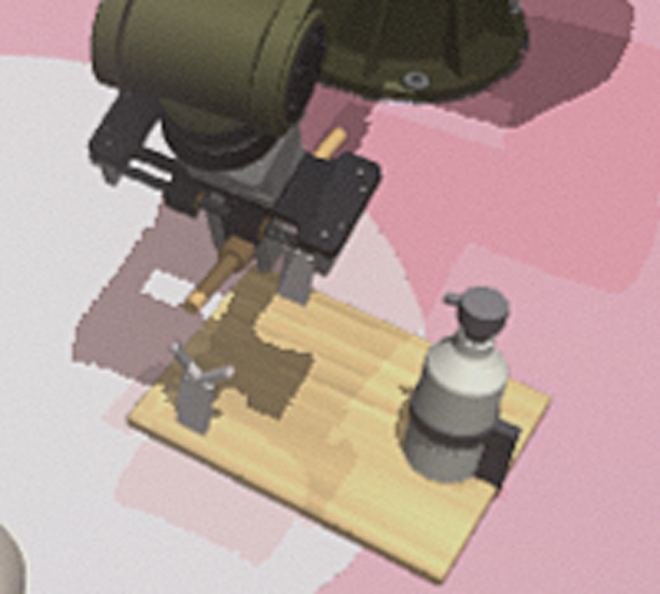

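The scene crop shows the roller level above the posts: end b at (196,302), end a at (341,132). Both are within 2 px of prediction, and the near post's notch is below end b at (200,370). I'll lower it now.

Request:
carry_out(
  motion="0 0.013 0.002 0.029 0 0 0;0 0.013 0.002 0.029 0 0 0.001;0 0.013 0.002 0.029 0 0 0;0 0.013 0.002 0.029 0 0 0.001;0 0.013 0.002 0.029 0 0 0;0 0.013 0.002 0.029 0 0 0.001;0 0.013 0.002 0.029 0 0 0;0 0.013 0.002 0.029 0 0 0.001",
)

```text
time: 6.75
ee_pos: [486.8, 178.7, 72.8]
tcp_rot: [0.015, 0.977, 0.08, -0.195]
contact_force: [0.1, 0.0, -1.2]
opening: 21.1
finger_force: 39.9
```

```bash
python3 - <<'E'
from h import *
s=readout.sense();print(s['ee_pos'],s['contact_force'],s['moment']);plan(L,RL,8)
E
```

```text
[486.76275173 178.71880537  72.84301284] [ 0.1099826   0.01465289 -1.20155843] [ 0.02303097 -0.30706199  0.0147617 ]
dist 15.921072550760167 rot 0.007913250986300472 [-0.00500117 -0.00205472 -0.00577806]
0.0019 -0.0016 0.0061 -0.0002 -0.0001 -0.0002
0.0019 -0.0016 0.0061 -0.0002 -0.0001 -0.0002
0.0019 -0.0016 0.0061 -0.0002 -0.0001 -0.0002
0.002 -0.0016 0.0061 -0.0002 -0.0001 -0.0002
0.002 -0.0016 0.0061 -0.0002 -0.0001 -0.0002
0.002 -0.0016 0.0061 -0.0002 -0.0001 -0.0002
0.002 -0.0016 0.0061 -0.0002 -0.0001 -0.0002
0.002 -0.0016 0.0061 -0.0002 -0.0001 -0.0002
```

Request:
carry_out(
  motion="0 0.002 -0.002 0.006 0 0 0;0 0.002 -0.002 0.006 0 0 0;0 0.002 -0.002 0.006 0 0 0;0 0.002 -0.002 0.006 0 0 0;0 0.002 -0.002 0.006 0 0 0;0 0.002 -0.002 0.006 0 0 0;0 0 0 0 0 0 0;0 0 0 0 0 0 0",
)

```text
time: 7.55
ee_pos: [485.4, 182.3, 62.3]
tcp_rot: [0.015, 0.977, 0.08, -0.195]
contact_force: [0.6, -0.1, 0.3]
opening: 20.9
finger_force: 39.9
```

```bash
python3 - <<'E'
from h import *
s=readout.sense();print(s['ee_pos'],s['contact_force'],s['moment']);plan(L,RL,1)
E
```

```text
[485.35261672 182.27729837  62.33011656] [ 0.55364123 -0.08687818  0.2962983 ] [ 0.05425463 -0.22214524  0.03852302]
dist 4.89677162453625 rot 0.007674228336006723 [-0.00493351 -0.0020245  -0.00551866]
0.0046 -0.0005 0.0156 -0.0016 -0.0006 -0.0018
```

Request:
carry_out(
  motion="0 0.0011 0 0.0027 0 0 0;0 0.0011 0 0.0027 0 0 0;0 0.0011 0 0.0027 0 0 0;0 0.0011 0 0.0027 0 0 0;0 0 0 0 0 0 0;0 0 0 0 0 0 0;0 0 0 0 0 0 0;0 0 0 0 0 0 0",
)

```text
time: 8.35
ee_pos: [485.3, 182.3, 58.8]
tcp_rot: [0.015, 0.977, 0.08, -0.195]
contact_force: [0.1, -0.9, 1.6]
opening: 21.0
finger_force: 39.9
```

Request:
carry_out(
  motion="0 0.001 0 0.0023 0 0 0;0 0.001 0 0.0023 0 0 0;0 0 0 0 0 0 0;0 0 0 0 0 0 0;0 0 0 0 0 0 0;0 0 0 0 0 0 0;0 0 0 0 0 0 0;0 0 0 0 0 0 0",
)

```text
time: 9.15
ee_pos: [485.4, 182.1, 57.6]
tcp_rot: [0.015, 0.977, 0.08, -0.195]
contact_force: [-0.2, -3.2, 5.5]
opening: 21.3
finger_force: 39.9
```

Request:
carry_out(
  motion="0.7 0 0 0 0 0 0;0.7 0 0 0 0 0 0;0.7 0 0 0 0 0 0;0.7 0 0 0 0 0 0;0.7 0 0 0 0 0 0;0.7 0 0 0 0 0 0;0.7 0 0 0 0 0 0;0.7 0 0 0 0 0 0",
)

```text
time: 9.95
ee_pos: [485.3, 182.3, 57.3]
tcp_rot: [0.015, 0.977, 0.08, -0.195]
contact_force: [-0.7, 0.3, -0.4]
opening: 65.8
finger_force: 0.0
```

```bash
python3 - <<'E'
from h import *
np.set_printoptions(precision=1,suppress=True)
W=viewer.get_calibration("wrist");im=viewer.capture("wrist");cv2.imwrite("pics/w4.png",im[:,:,::-1])
s=readout.sense();print(s['contact_force'],s['opening'],s['finger_force'])
print(proj(W,rest+np.outer([-110,0,55,110],xs)))
E
```

```text
[-0.8  0.1  0.1] 65.57947713639038 0.0
[[317.8 369.9]
 [316.9 291.3]
 [316.1 226.4]
 [315.  127. ]]
```

View pics/w4.png

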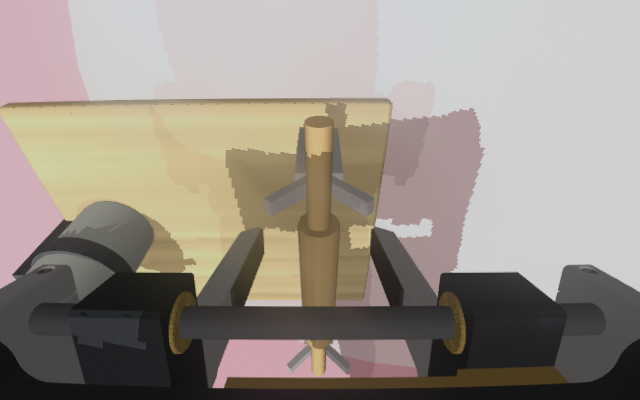

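The wrist view shows the roller released in both notches: end b at (319,124), far-post V centred at (319,178), near-post V at (319,360). The thick part sits between the posts. Next I retreat along the tool axis and close the fingers.

Request:
carry_out(
  motion="0.7 0 0 -0.03 0 0 0;0.7 0 0 -0.06 0 0 0;0.7 0 0 -0.08 0 0 0;0.7 0 0 -0.08 0 0 0;0.7 0 0 -0.08 0 0 0;0.7 0 0 -0.08 0 0 0;0.7 0 0 -0.08 0 0 0;0.7 0 0 -0.08 0 0 0",
)

```text
time: 10.8
ee_pos: [550.4, 192.6, 216.9]
tcp_rot: [0.015, 0.978, 0.08, -0.194]
contact_force: [-0.6, 1.1, 0.1]
opening: 66.1
finger_force: 0.0
```

```bash
python3 - <<'E'
from h import *
np.set_printoptions(precision=1,suppress=True)
T=viewer.get_calibration("top");S=viewer.get_calibration("scene");a=viewer.capture("top");b=viewer.capture("scene")
f=lambda im,x,y:cv2.resize(im[y:y+60,x:x+60],None,fx=6.6,fy=6.6,interpolation=cv2.INTER_CUBIC)
cv2.imwrite("pics/n.png",np.hstack([f(a,130,240),f(b,465,205)])[:,:,::-1])
N=np.array([432,335,170]);print((proj(T,N)-(130,240))*6.6,(proj(S,N)-(465,205))*6.6)
s=readout.sense();print(s['ee_pos'],s['finger_force'])
Rt=toolR(YS,0);plan(N+[0,0,45],Rt,8)
E
```

```text
[[124.4 186. ]] [[206.4 173.6]]
[551.5 192.7 218.4] 0.0
dist 185.8147664556353 rot 0.3877765964488919 [-0.   0.4 -0. ]
-0.036 -0.0666 0.0164 -0.0002 0.0154 -0.0003
-0.0367 -0.0666 0.0146 -0.0002 0.0154 -0.0003
-0.0373 -0.0666 0.0128 -0.0002 0.0154 -0.0003
-0.0378 -0.0667 0.011 -0.0002 0.0154 -0.0003
-0.0382 -0.0667 0.0091 -0.0002 0.0154 -0.0003
-0.0386 -0.0667 0.0072 -0.0002 0.0154 -0.0003
-0.0388 -0.0668 0.0053 -0.0002 0.0154 -0.0003
-0.039 -0.0668 0.0034 -0.0002 0.0154 -0.0003
```

View pics/n.png

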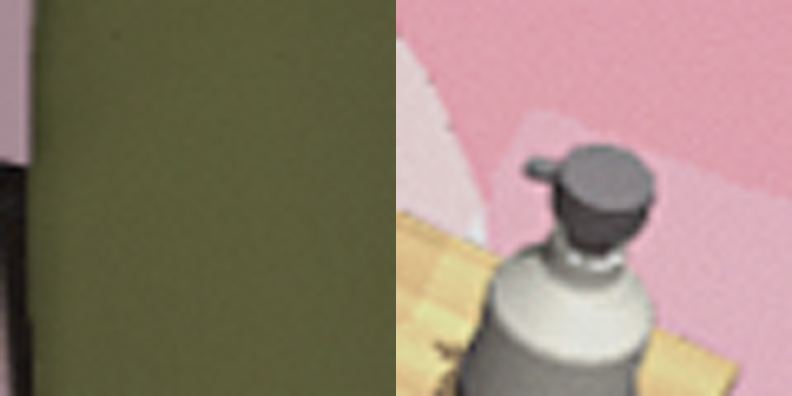

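In the scene half of the crop the cap top is centred at (209,174), against (206,174) predicted, so the nozzle point is good. The arm blocks the top view.

Request:
carry_out(
  motion="0 -0.036 -0.067 0.016 0 0.0154 0;0 -0.037 -0.067 0.015 0 0.0154 0;0 -0.037 -0.067 0.013 0 0.0154 0;0 -0.038 -0.067 0.011 0 0.0154 0;0 -0.038 -0.067 0.009 0 0.0154 0;0 -0.039 -0.067 0.007 0 0.0154 0;0 -0.039 -0.067 0.005 0 0.0154 0;0 -0.039 -0.067 0.003 0 0.0154 0",
)

```text
time: 11.7
ee_pos: [429.6, 336.2, 212.2]
tcp_rot: [-0.001, 0.997, 0.081, -0.002]
contact_force: [0.8, 0.1, 0.2]
opening: 4.9
finger_force: 0.0
```

Request:
carry_out(
  motion="0 0 0 0 0 0 0;0 0 0 0 0 0 0;0 0 0 0 0 0 0;0 0 0 0 0 0 0;0 0 0 0 0 0 0;0 0 0 0 0 0 0;0 0 0 0 0 0 0;0 0 0 0 0 0 0",
)

```text
time: 12.5
ee_pos: [430.8, 335.8, 212.7]
tcp_rot: [-0.001, 0.997, 0.081, -0.003]
contact_force: [0.4, 0.1, 0.1]
opening: 0.8
finger_force: 0.0
```

```bash
python3 - <<'E'
from h import *
s=readout.sense();print(s['ee_pos'],s['opening'],s['contact_force']);plan(np.array([431.5,334.5,172]),toolR(YS,0),8)
E
```

```text
[430.75151775 335.80886858 212.70251965] 0.8175883146497502 [0.43428712 0.11944021 0.10120108]
dist 40.73043663082837 rot 0.00965665514665461 [-0.00247902  0.00598382 -0.00716236]
0.0003 0.0006 0.017 -0.0001 0.0002 -0.0003
0.0003 0.0006 0.017 -0.0001 0.0002 -0.0003
0.0003 0.0006 0.017 -0.0001 0.0002 -0.0003
0.0003 0.0006 0.017 -0.0001 0.0002 -0.0003
0.0003 0.0006 0.017 -0.0001 0.0002 -0.0003
0.0003 0.0006 0.017 -0.0001 0.0002 -0.0003
0.0002 0.0006 0.017 -0.0001 0.0002 -0.0003
0.0002 0.0006 0.017 -0.0001 0.0002 -0.0003
```

Request:
carry_out(
  motion="0 0 0.001 0.0176 0 0 0;0 0 0.001 0.0176 0 0 0;0 0 0.001 0.0176 0 0 0;0 0 0.001 0.0176 0 0 0;0 0 0 0.0176 0 0 0;0 0 0 0.0176 0 0 0;0 0 0 0.0176 0 0 0;0 0 0 0.0176 0 0 0",
)

```text
time: 13.3
ee_pos: [430.6, 334.7, 170.0]
tcp_rot: [-0.001, 0.997, 0.081, -0.003]
contact_force: [-1.3, 0.0, 1.2]
opening: 0.6
finger_force: 1.0
```

Request:
carry_out(
  motion="0 0 0 0.006 0 0 0;0 0 0 0.006 0 0 0;0 0 0 0.006 0 0 0;0 0 0 0.006 0 0 0;0 0 0 0.004 0 0 0;0 0 0 0 0 0 0;0 0 0 0 0 0 0;0 0 0 0 0 0 0",
)

```text
time: 14.1
ee_pos: [430.7, 334.7, 162.3]
tcp_rot: [-0.001, 0.997, 0.081, -0.003]
contact_force: [-0.7, -0.9, 4.9]
opening: 0.3
finger_force: 2.5
```

Request:
carry_out(
  motion="0 0 0 0.004 0 0 0;0 0 0 0.004 0 0 0;0 0 0 0.003 0 0 0;0 0 0 0 0 0 0;0 0 0 0 0 0 0;0 0 0 0 0 0 0;0 0 0 0 0 0 0;0 0 0 0 0 0 0",
)

```text
time: 14.9
ee_pos: [430.8, 334.9, 160.1]
tcp_rot: [-0.001, 0.997, 0.081, -0.002]
contact_force: [-3.8, -2.7, 15.2]
opening: 0.1
finger_force: 7.6
```

The force jumped to 15 N at 160 mm, so the cap has bottomed out. Retreating.

Request:
carry_out(
  motion="0 0 0 -0.01 0 0 0;0 0 0 -0.02 0 0 0;0 0 0 -0.04 0 0 0;0 0 0 -0.08 0 0 0;0 0 0 -0.08 0 0 0;0 0 0 -0.08 0 0 0;0 0 0 -0.04 0 0 0;0 0 0 0 0 0 0",
)

```text
time: 15.7
ee_pos: [431.5, 334.8, 265.2]
tcp_rot: [-0.002, 0.997, 0.081, -0.002]
contact_force: [-0.1, 0.1, -1.1]
opening: 0.5
finger_force: 0.0
```

```bash
python3 - <<'E'
from h import *
b=viewer.capture("scene");cv2.imwrite("pics/f.png",cv2.resize(b[195:320,370:530],None,fx=4.5,fy=4.5,interpolation=cv2.INTER_CUBIC)[:,:,::-1])
s=readout.sense();print(s['ee_pos'],s['contact_force'],s['time'])
S=viewer.get_calibration("scene");k=lambda X:(proj(S,X)-(370,195))*4.5
print(k(rest+np.outer([-110,-55,55,110],xs)),k([432,335,170]))
E
```

```text
[431.15353305 334.62015628 263.63774623] [-0.97306162  0.25055533 -0.19596896] 15.75
[[343.05091526  50.25188905]
 [298.55578417 105.95350427]
 [202.51367388 226.14779252]
 [150.58960422 291.10850316]] [[568.24899629 163.35924252]]
```

View pics/f.png

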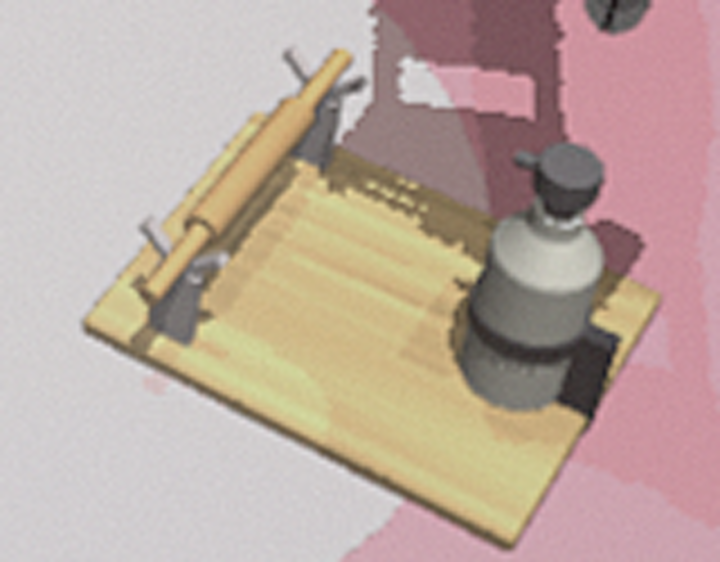

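The final crop shows the roller in both notches, with ends at (343,52) and (151,291), matching the prediction. The cap is back up at (571,165), and the arm is clear.

```bash
python3 -c "
from cell import arm;print(arm.sign_off())"
```

```text
the job is handed in; nothing more can be done
None
```

I laid the roller in both notches and let it go, pushed the nozzle cap to its stop and let it spring back up, never went near the bowl, glue or figure, and handed the job in at about 16 s; no verdict was shown.

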